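# Slide a blank into the drill jig and clamp it

## Robot

A 6-joint arm with a two-finger parallel gripper is mounted at the origin on a cart in front of the work surface, level with it; the furniture and walls round the work are solid. World frame = base frame: x ahead of the robot, y to its left, z up, the work surface at z = 0. Lengths are in m, angles in rad, forces in N, time in s.
With the tool pointing down it reaches from about 0.275 to 0.825 m from the base axis. Payload 4.9 kg.
Tool frame: the origin (TCP) lies midway between the tips of the shut fingers; the grasp point (between the pads) lies behind it (pinch_z is the z of the grasp point in the tool frame, in m); z points along the fingers, y is the line along which they close (so a half turn about z gives the same grasp; the last joint's range is limited). The gripper opens to 85 mm and grips with 20 to 120 N. Pads are 22 mm wide; open, the fingers measure 114 mm over their backs; the gripper's body (76 mm by 85 mm) begins 54 mm behind the grasp point. The pads swing forward as they close: fully open they stand 13 mm farther back than shut.
Start: joints at [1.021, 0.326, -0.193, 1.052, 0, 1.437], TCP at [0.222, 0.503, 0.231] pointing down, gripper open.
Joint ranges: [-2.65, 2.65], [-0.97, 1.79], [-1.3, 1.35], [-1.93, 2.1], [-1.47, 1.37], [-3.14, 3.14]. Speed limits (rad/s): [2.57, 2.57, 3.14, 3.14, 3.14, 3.14].

## Interface

Orientations are given as a rotation vector (axis times angle).
In Python, from bench import * gives the robot as it stands. The module is installed in compiled form; this text tells all that it offers.
- The arm moves only by the tool arm_command, never from a script. Its argument "plan" is a list of rows, each a list of 4 numbers: the shift along the world's x, y, z scaled (see below), then the turn about the world's z scaled (see below). In form: [[dx, dy, dz, twist], ...]. A call has 1 to 10 rows; each row shifts and turns the commanded pose from where the row before left it; what a row does not reach is not made up. The controller multiplies each number of a shift by 0.025 m and each number of a turn by 0.12 rad. A row lasts 1/12 s, in which the tool goes at most 41.7 mm and 7.16 degrees, less where a joint would pass 70% of its speed; a pose out of reach is approached as far as the arm can. A call with a number of a shift or a turn outside -1 to 1 is refused whole. A call with a gripper value outside its range is refused whole. "claw" is the opening, from -1 (shut) to 1 (fully open), set as the call begins (left out, the last holds). The fingers move at their own pace and stop on an object; "force" is the grip in N (left out, the last holds). Time passes only in rows, so rows that do not move let the fingers close. It gives the time, the measured TCP pose, the force, the opening and the grip force at its end, in the units of the state.
- get_obs(): the state, without advancing time (a new reading comes with each control period).
- camera(name): name is "scene" or "top" or "wrist"; returns a dict with "img" (480x640x3 uint8, red, green, blue), "depth" (480x640 float32, m along the optical axis (not along the pixel's ray), 0 where there is no reading), "fx", "fy", "cx", "cy" (pixels), "T" (4x4, takes a point from camera to world coordinates). Camera axes: x right, y down, z forward; pixel columns grow to the right and rows downward; lengths in m; the calibration is good to about 2 mm. A picture is of the moment at which its call begins.
- job_done(): hands the job in; it is judged then, once.
The state is a dict: "time_s": time; "joint_positions": joint angles; "dq": joint speeds; "effort": joint torques, N m; "eef_pos": TCP position; "tcp_rot": TCP orientation; "contact_force": force on the tool from outside, world axes, zero at the start; "torque": the same for the moment, N m; "gripper_width": opening from 0.0 (shut) to 1.0 (fully open); "grasp_force": force on a finger pad.
Only numpy, scipy, OpenCV 4.12 (cv2) and the standard library are available. Lean on these libraries where they do the work, as an engineer would, in place of code of your own. Each camera call takes 0.05 s, during which the arm holds its last target. There are 200 camera calls.

## Task

The marked aluminium blank is to be drilled: push it along the worktop, flat against the long fence of the drill jig and on under the bush plate, blue marked end first, until it stands fully against the end stop. Then swing the red-knobbed cam lever clockwise to the end of its travel, so that the clamp's rubber foot presses the blank tight against the fence. Only push, gently, with the fingers: the blank stays on the worktop and is never pinched or picked up, and the other things lying about are left where they are.

Things in the scene. Friction and masses are not known exactly. Their poses are not given: they have to be found in the camera images.
- drill_jig: Dark drill jig, fixed, under 50 mm high. Origin: on the worktop in the corner of fence and end stop. x runs along the fence towards the stop (about to the robot's right), y from the blank into the fence (about away from the robot). Fence: face y = 0, x = -190 to 16 mm; stop: face x = 0, y = -50 to 0 mm; both 30 mm high. A blank fully home has its origin at x = -50, y = -22 mm.
- drill_bush (a point): Top centre of the brass drill bush, 46 mm above the worktop, at x = -25, y = -22 mm of the jig. It sits in a steel bush plate that bridges the corner, x = -42 to 16, y = -40 to 16 mm of the jig; the blank passes under the plate (underside 30 mm above the worktop).
- blank: Loose aluminium blank, 100 x 44 x 25 mm (x, y, z), 0.3 kg, flat on the worktop. Origin: centre of its underside. Its x axis runs along its length towards the end whose top is blue with a white scribed cross. It starts in front of the fence, short of the clamp, skewed by up to 0.3 rad to the jig.
- clamp_lever (a joint): Cam lever, 0 = open, 1.5 = fully closed (rad); it turns clockwise seen from above about a vertical axis, stops at 1.5, is stiff by 0.22 N m of friction and stays where it is left. It drives the clamp foot 13 mm towards the fence; the foot is sprung, so closing it on the blank takes about 5 N at the knob and presses the blank with about 12 N.
- lever_knob (a point): Centre of the red ball knob (23 mm across) at the end of the lever, 34 mm above the worktop. The lever is a 10 mm round bar from the pivot to the knob at 32 to 34 mm height, free below except over the clamp's foot plate.
- lever_pivot (a point): Point on the lever's vertical pivot axis at the lever's height; fixed on the jig, at x = -55, y = -104 mm of the jig, 72 mm from the knob centre; hub and screw rise to 44 mm. The clamp (foot plate, red guide block, cam) covers x = -84 to -27, y = -141 to -61 mm of the jig.
- clamp_foot: Round black rubber foot of the clamp, 20 mm across, its centre 16 mm above the worktop. Origin: centre of the face that presses on the blank, at jig x = -55 mm; with the lever open it stands at jig y = -53 mm, 9 mm clear of a blank at the fence.
- bearing: Bystander, to be left alone: steel ball bearing. Origin: centre of its underside.
- spark_plug: Bystander, to be left alone: spark plug. Origin: centre of its underside.
- marker: Bystander, to be left alone: marker pen. Origin: centre of its underside.
- calliper: Bystander, to be left alone: digital calliper. Origin: centre of its underside.
- bolt_jar: Bystander, to be left alone: jar of bolts. Origin: centre of its underside.
- brake_pad: Bystander, to be left alone: brake pad, dark, lining up. Origin: centre of its underside.
- tape_roll: Bystander, to be left alone: roll of black tape. Origin: centre of its underside.

How it is judged:
On the way, in this order (a step that is already met when the one before it is completed fails the run):
1. the blank stands against the end stop (within 3 mm), along the fence, while the clamp lever is still open (x of blank in the frame of drill_jig above -0.053 m and y of blank in the frame of drill_jig above -0.031 m and angle between the x axis of blank and the x axis of drill_jig, either way round below 0.15 rad and value of joint clamp_lever below 0.6 rad), for 0.2 s.
2. the cam lever is swung to the end of its travel (value of joint clamp_lever above 1.4 rad), for 0.2 s.
At the end, for the whole second after the job is handed in: The blank lies flat on the worktop within 3 mm of the end stop and 2.5 mm of the fence, parallel to it within 0.04 rad, the lever is within 0.1 rad of its closed end, and the rubber foot presses on the blank with more than 5 N (x of blank in the frame of drill_jig above -0.053 m and y of blank in the frame of drill_jig above -0.0245 m and angle between the x axis of blank and the x axis of drill_jig, either way round below 0.04 rad and value of joint clamp_lever above 1.4 rad and contact force between clamp_foot and blank above 5 N and height (world z) of blank below 0.003 m and angle between blank's own z axis and vertical below 0.05 rad and linear speed of blank below 0.01 m/s); the robot touches nothing.
It fails at once if the fingers bear on the blank with more than 35 N, as in gripping or ramming it (contact force between the fingers and blank above 35 N).
It fails at once if the blank is lifted off the worktop (its origin over 10 mm up) or tipped (height (world z) of blank above 0.01 m or angle between blank's own z axis and vertical above 0.25 rad).
It fails at once if one of the other loose things is moved by more than 25 mm (distance of any of bearing, spark_plug, marker, calliper, bolt_jar, brake_pad, tape_roll from where it was at the start of the episode above 0.025 m).
It also fails if it takes over 61 s, if anything falls off the work surface, if the arm or the gripper's body presses on something with over 40 N, if the wrist force passes 120 N, or if a joint passes its speed limit or range.

## Working session

There is one attempt and no reset: what is moved stays moved. The work goes in short steps, Python scripts to look and compute and a tool call to move; the robot and the scene stay as the last step left them, time stands still between calls to the robot, and variables do not carry over. Pictures are saved under pics/ and viewed, at most 10 in all, crops included, and the job is handed in when it is done.

Besides the shell and the picture viewer there is one more tool, called after "Call:" in YAML: its name, and indented under it one key for each argument. arm_command: Moves the arm, as the interface text tells. Its arguments: {"type":"object","properties":{"plan":{"type":"array"},"claw":{"type":"number"},"force":{"type":"number"}},"required":["plan"]}

```bash
mkdir -p pics
python3 - <<'E'
from bench import *
import cv2,numpy as np
o=get_obs();print({k:np.round(o[k],3) for k in o})
for n in("top","scene"):
    c=camera(n);cv2.imwrite(f"pics/{n}0.png",c["img"][:,:,::-1]);np.savez(f"{n}0.npz",**c)
    print(n,c["fx"],c["cx"],c["cy"],np.round(c["T"],3).tolist())
E
```

```text
{'time_s': np.float64(0.0), 'joint_positions': array([ 1.021,  0.327, -0.194,  1.052, -0.   ,  1.437]), 'dq': array([-0.002, -0.   ,  0.   ,  0.001,  0.001,  0.002]), 'effort': array([-1.0000e-03, -4.4340e+01,  2.6244e+01,  1.6000e-02, -0.0000e+00,
       -0.0000e+00]), 'eef_pos': array([0.222, 0.503, 0.23 ]), 'tcp_rot': array([-6.480e-01, -3.073e+00,  3.000e-03]), 'contact_force': array([-0.597, -0.804,  0.47 ]), 'torque': array([-0.007,  0.005,  0.027]), 'grasp_force': np.float64(0.0), 'gripper_width': np.float64(1.003)}
top 467.226517423555 324.70548386068697 231.28937492845003 [[0.028, -0.995, 0.091, 0.435], [-0.999, -0.03, -0.013, -0.079], [0.016, -0.091, -0.996, 0.903], [0.0, 0.0, 0.0, 1.0]]
scene 527.8511563821252 320.9520458704939 238.66790420114896 [[0.481, -0.637, 0.602, 0.011], [-0.877, -0.36, 0.319, -0.365], [0.013, -0.681, -0.732, 0.698], [0.0, 0.0, 0.0, 1.0]]
```

View pics/top0.png

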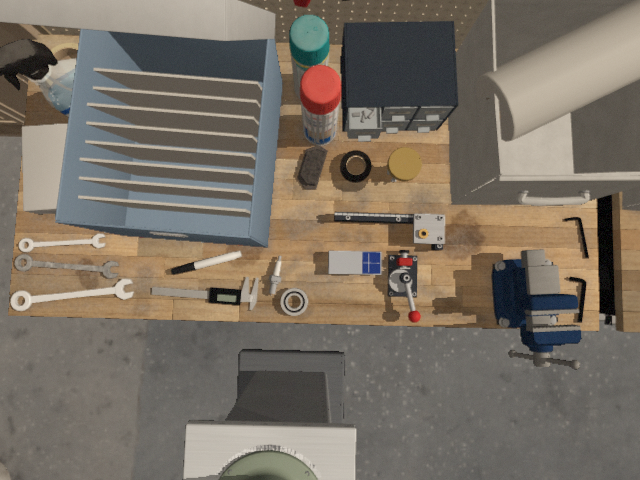

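View pics/scene0.png

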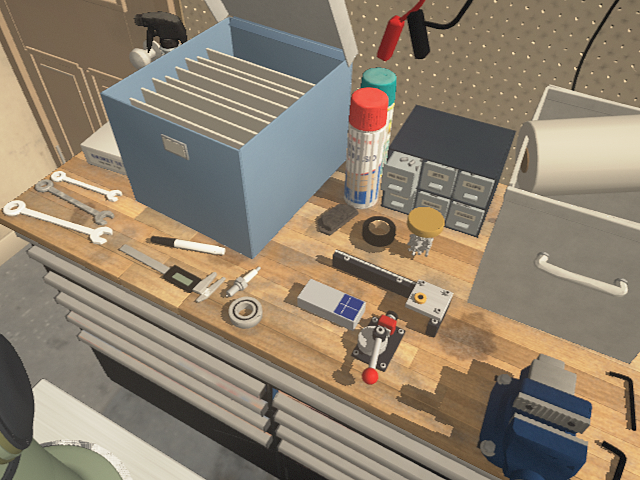

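The top view shows the blank at (355,263) with its blue end at (371,263). The fence runs from (335,217) to (415,220), the bush is at (424,233), the pivot at (405,279) and the red knob at (415,316). The scene view shows the same layout, with the knob at (370,377), the bush at (420,298) and the blank at (333,303).

```bash
cat > h.py <<'E'
import numpy as np,cv2
def cloud(c):
    v,u=np.mgrid[:480,:640];d=c["depth"]
    P=np.stack([(u-c["cx"])/c["fx"]*d,(v-c["cy"])/c["fy"]*d,d],-1)
    return P@c["T"][:3,:3].T+c["T"][:3,3]
def ray(c,u,v):
    r=c["T"][:3,:3]@np.array([(u-c["cx"])/c["fx"],(v-c["cy"])/c["fy"],1]);return c["T"][:3,3],r/np.linalg.norm(r)
def plane(c,u,v,z):
    o,r=ray(c,u,v);return o+r*(z-o[2])/r[2]
def tri(a,pa,b,pb):
    A=[];B=[]
    for c,p in((a,pa),(b,pb)):
        o,r=ray(c,*p);M=np.eye(3)-np.outer(r,r);A.append(M);B.append(M@o)
    return np.linalg.lstsq(np.vstack(A),np.hstack(B),rcond=None)[0]
def blob(c,lo,hi,box):
    hsv=cv2.cvtColor(np.ascontiguousarray(c["img"]),cv2.COLOR_RGB2HSV);m=cv2.inRange(hsv,lo,hi)
    k=np.zeros_like(m);x0,y0,x1,y1=box;k[y0:y1,x0:x1]=1;m=m*k
    n,l,s,ce=cv2.connectedComponentsWithStats(m);i=1+np.argmax(s[1:,4]);return ce[i],s[i,4],(l==i).astype(np.uint8)
def rect(P,m):
    q=P[m>0][:,:2];r=cv2.minAreaRect((q*1000).astype(np.float32));return np.round(cv2.boxPoints(r),1).tolist(),np.round(r[0],1),np.round(r[1],1)
E
python3 - <<'E'
from h import *
t=dict(np.load("top0.npz"));s=dict(np.load("scene0.npz"))
red=((0,150,90),(6,255,255));blue=((110,120,60),(130,255,255));yel=((15,150,120),(30,255,255))
for n,col,bt,bs in(("knob",red,(400,300,430,330),(355,360,385,390)),("blue",blue,(355,245,390,280),(325,285,370,325)),("bush",yel,(415,225,433,242),(408,288,432,308))):
    a=blob(t,*col,bt);b=blob(s,*col,bs);print(n,a[:2],b[:2],np.round(tri(t,a[0],s,b[0]),4))
for nm,c,bf,bb in(("top",t,(325,205,450,255),(320,240,392,285)),("scene",s,(325,245,460,340),(285,270,375,335))):
    P=cloud(c)
    for k,(b,lo,hi) in {"blank":(bb,.021,.029),"fence":(bf,.026,.034),"plate":(bf,.036,.044)}.items():
        m=np.zeros((480,640),np.uint8);m[b[1]:b[3],b[0]:b[2]]=1;m&=((P[...,2]>lo)&(P[...,2]<hi)).astype(np.uint8)
        n,l,st,_=cv2.connectedComponentsWithStats(m)
        i=1+np.argmax(st[1:,4]);m=(l==i);print(nm,k,m.sum(),"z",np.median(P[m][:,2]).round(4),*rect(P,m))
im=cv2.resize(t["img"][195:330,315:455,::-1],None,fx=5,fy=4.4,interpolation=cv2.INTER_CUBIC)
im=cv2.resize(t["img"][195:330,320:455,::-1],(594,594),interpolation=cv2.INTER_CUBIC);cv2.imwrite("pics/crop.png",im)
E
```

```text
knob (array([414.33962264, 316.13207547]), np.int32(106)) (array([369.73076923, 375.74519231]), np.int32(208)) [ 0.3627 -0.2596  0.0341]
blue (array([374.46391753, 257.26804124]), np.int32(97)) (array([345.93959732, 312.02684564]), np.int32(149)) [ 0.4658 -0.1808  0.005 ]Traceback (most recent call last):
  File "<stdin>", line 5, in <module>
  File "h.py", line 18, in blob
    n,l,s,ce=cv2.connectedComponentsWithStats(m);i=1+np.argmax(s[1:,4]);return ce[i],s[i,4],(l==i).astype(np.uint8)
                                                     ~~~~~~~~~^^^^^^^^^
    return _wrapfunc(a, 'argmax', axis=axis, out=out, **kwds)
    return bound(*args, **kwds)
ValueError: attempt to get argmax of an empty sequence
```

```bash
sed -i 's/;return ce\[i\],s\[i,4\].*/\n    q=np.argwhere(m)[:,::-1];return q.mean(0),len(q),m/' h.py
cat > m.py <<'E'
from h import *
t=dict(np.load("top0.npz"));s=dict(np.load("scene0.npz"))
red=((0,150,90),(6,255,255));blue=((105,110,50),(130,255,255));yel=((10,120,90),(32,255,255))
for n,col,bt,bs in(("knob",red,(400,300,430,330),(355,360,385,390)),("blue",blue,(355,245,390,280),(325,285,370,325)),("bush",yel,(417,227,431,240),(411,290,429,306))):
    a=blob(t,*col,bt);b=blob(s,*col,bs);print(n,a[:2],b[:2],np.round(tri(t,a[0],s,b[0]),4))
for nm,c,bf,bb in(("top",t,(325,205,450,255),(320,240,392,285)),("scene",s,(325,245,460,340),(285,270,375,335))):
    P=cloud(c)
    for k,(b,lo,hi) in {"blank":(bb,.021,.029),"fence":(bf,.026,.034),"plate":(bf,.036,.044)}.items():
        m=np.zeros((480,640),np.uint8);m[b[1]:b[3],b[0]:b[2]]=1;m&=((P[...,2]>lo)&(P[...,2]<hi)).astype(np.uint8)
        n,l,st,_=cv2.connectedComponentsWithStats(m)
        if n<2: print(nm,k,"none");continue
        i=1+np.argmax(st[1:,4]);m=(l==i);print(nm,k,m.sum(),"z",np.median(P[m][:,2]).round(4),*rect(P,m))
im=cv2.resize(t["img"][195:330,320:455,::-1],(594,594),interpolation=cv2.INTER_CUBIC);cv2.imwrite("pics/crop.png",im)
E
python3 m.py
```

```text
knob (array([414.33962264, 316.13207547]), 106) (array([369.73076923, 375.74519231]), 208) [ 0.3627 -0.2596  0.0341]
blue (array([371.33449477, 262.19512195]), 287) (array([348.79705882, 307.18823529]), 340) [ 0.4598 -0.1794  0.0228]
bush (array([422.84745763, 233.16949153]), 59) (array([419.72222222, 297.94444444]), 90) [ 0.5159 -0.2721  0.042 ]
top blank 1233 z 0.0252 [[435.6000061035156, -98.5999984741211], [438.29998779296875, -196.89999389648438], [481.70001220703125, -195.60000610351562], [478.8999938964844, -97.4000015258789]] [ 458.6 -147.1] [43.3 98.3]
top fence 663 z 0.0301 [[537.2000122070312, -255.3000030517578], [553.7000122070312, -255.3000030517578], [553.9000244140625, -106.80000305175781], [537.4000244140625, -106.80000305175781]] [ 545.5 -181. ] [148.5  16.5]
top plate 830 z 0.0403 [[497.20001220703125, -254.3000030517578], [498.8999938964844, -314.20001220703125], [553.7999877929688, -312.6000061035156], [552.0, -252.6999969482422]] [ 525.5 -283.4] [54.9 59.9]
scene blank 1511 z 0.0256 [[432.70001220703125, -98.19999694824219], [435.0, -198.8000030517578], [481.6000061035156, -197.6999969482422], [479.29998779296875, -97.19999694824219]] [ 457.1 -148. ] [ 46.6 100.6]
scene fence 775 z 0.0306 [[534.0999755859375, -107.19999694824219], [534.5, -253.1999969482422], [553.2000122070312, -253.10000610351562], [552.7999877929688, -107.19999694824219]] [ 543.7 -180.2] [ 18.7 146. ]
scene plate 1009 z 0.0408 [[493.70001220703125, -254.6999969482422], [494.1000061035156, -313.1000061035156], [554.0, -312.70001220703125], [553.5999755859375, -254.3000030517578]] [ 523.9 -283.7] [60.  58.4]
```

View pics/crop.png

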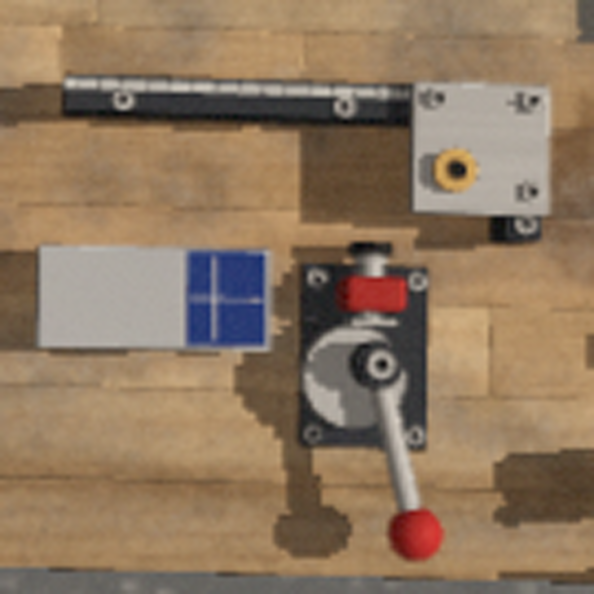

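The crop confirms the layout: blank almost parallel to the fence, foot at crop (370,247), lever pointing towards the robot with the knob at crop (415,533), both open.

Estimated world positions:
- **Jig:** origin about (0.538, -0.297), x axis about -y.
- **Blank:** centre (0.458, -0.147).
- **Lever:** pivot (0.434, -0.242), knob (0.363, -0.260).

I'll move over to the robot side of the blank.

Call:
arm_command:
  plan:
    - [0.266,-1,0,0.134]
    - [0.266,-1,0,0.134]
    - [0.266,-1,0,0.134]
    - [0.266,-1,0,0.134]
    - [0.266,-1,0,0.134]
    - [0.266,-1,0,0.134]
    - [0.266,-1,0,0.134]
    - [0.266,-1,0,0.134]
    - [0.266,-1,0,0.134]
    - [0.266,-1,0,0.134]
  claw: 0.4
  force: 20

```text
time_s: 0.93
eef_pos: [0.2885, 0.2518, 0.2311]
tcp_rot: [-0.398, -3.116, 0.001]
contact_force: [-0.1, 0.1, 0.5]
gripper_width: 0.699
grasp_force: 0.0
```

Call:
arm_command:
  plan:
    - [0.266,-1,0,0.134]
    - [0.266,-1,0,0.134]
    - [0.266,-1,0,0.134]
    - [0.266,-1,0,0.134]
    - [0.266,-1,0,0.134]
    - [0.266,-1,0,0.134]
    - [0.266,-1,0,0.134]
    - [0.266,-1,0,0.134]
    - [0.266,-1,0,0.134]
    - [0.266,-1,0,0.134]

```text
time_s: 1.77
eef_pos: [0.355, 0.0019, 0.2312]
tcp_rot: [-0.147, -3.138, -0.0]
contact_force: [1.1, 0.5, -0.1]
gripper_width: 0.701
grasp_force: 0.0
```

Call:
arm_command:
  plan:
    - [0.266,-1,0,0.134]
    - [0.266,-1,0,0.134]
    - [0.266,-1,0,0.134]
    - [0.266,-1,0,0.134]
    - [0.266,-1,0,0.134]
    - [0.266,-1,0,0.134]
    - [0,0,0,0]
    - [0,0,0,0]
    - [0,0,0,0]

```text
time_s: 2.52
eef_pos: [0.3944, -0.1463, 0.2309]
tcp_rot: [0.003, -3.14, -0.002]
contact_force: [0.0, 0.3, -0.3]
gripper_width: 0.696
grasp_force: 0.0
```

Call:
arm_command:
  plan:
    - [0,0,-1,0]
    - [0,0,-1,0]
    - [0,0,-1,0]
    - [0,0,-1,0]
    - [0,0,-1,0]
    - [0,0,-1,0]
    - [0,0,-1,0]
    - [0,0,-1,0]
    - [0,0,-0.9,0]
    - [0,0,0,0]

```text
time_s: 3.35
eef_pos: [0.3921, -0.1441, 0.0059]
tcp_rot: [0.006, -3.136, -0.005]
contact_force: [-1.5, 0.8, 0.4]
gripper_width: 0.701
grasp_force: 0.0
```

Run:
```python
from bench import *
import cv2,numpy as np
c=camera("wrist");cv2.imwrite("pics/w1.png",c["img"][:,:,::-1]);o=get_obs();print(o["eef_pos"],o["contact_force"],np.round(c["T"],3).tolist())
c=camera("scene");cv2.imwrite("pics/s1.png",c["img"][:,:,::-1])
```

```text
[ 0.39293592 -0.14469314  0.00753319] [0.1380231  0.7482794  1.01680334] [[-0.004, 0.965, 0.262, 0.326], [1.0, 0.002, 0.005, -0.145], [0.004, 0.262, -0.965, 0.149], [0.0, 0.0, 0.0, 1.0]]
```

View pics/s1.png

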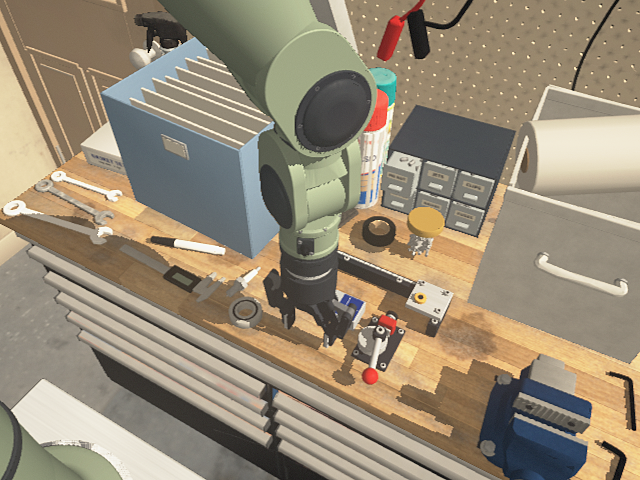

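The scene view shows the gripper down on the robot side of the blank, around (310,310), with the blue end at (350,305) and the fingers clear of the clamp and bearing. Next is pushing towards the fence.

Call:
arm_command:
  plan:
    - [0.3,0,0,0]
    - [0.3,0,0,0]
    - [0.3,0,0,0]
    - [0.15,0,0,0]
    - [0.15,0,0,0]
    - [0.15,0,0,0]
    - [0.15,0,0,0]
    - [0.15,0,0,0]
    - [0.15,0,0,0]
    - [0.15,0,0,0]

```text
time_s: 4.28
eef_pos: [0.4415, -0.1463, 0.0085]
tcp_rot: [0.003, -3.137, -0.001]
contact_force: [-5.4, -0.3, 4.7]
gripper_width: 0.697
grasp_force: 3.0
```

Call:
arm_command:
  plan:
    - [0.15,0,0,0]
    - [0.15,0,0,0]
    - [0.15,0,0,0]
    - [0.15,0,0,0]
    - [0.15,0,0,0]
    - [0.15,0,0,0]
    - [0.15,0,0,0]
    - [0,0,0,0]
    - [0,0,0,0]

```text
time_s: 5.03
eef_pos: [0.4695, -0.1465, 0.0085]
tcp_rot: [0.004, -3.14, -0.001]
contact_force: [-2.6, -0.1, -0.4]
gripper_width: 0.697
grasp_force: 1.1
```

Call:
arm_command:
  plan:
    - [0.08,0,0,0]
    - [0.08,0,0,0]
    - [0.08,0,0,0]
    - [0.08,0,0,0]
    - [0.06,0,0,0]
    - [0,0,0,0]

```text
time_s: 5.53
eef_pos: [0.4804, -0.147, 0.0088]
tcp_rot: [-0.004, 3.141, -0.0]
contact_force: [-1.0, -0.4, -0.3]
gripper_width: 0.702
grasp_force: 0.4
```

Run:
```python
from bench import *
import cv2,numpy as np
c=camera("wrist");np.savez("w2.npz",**c);cv2.imwrite("pics/w2.png",c["img"][:,:,::-1])
```

```text
(no output)
```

View pics/w2.png

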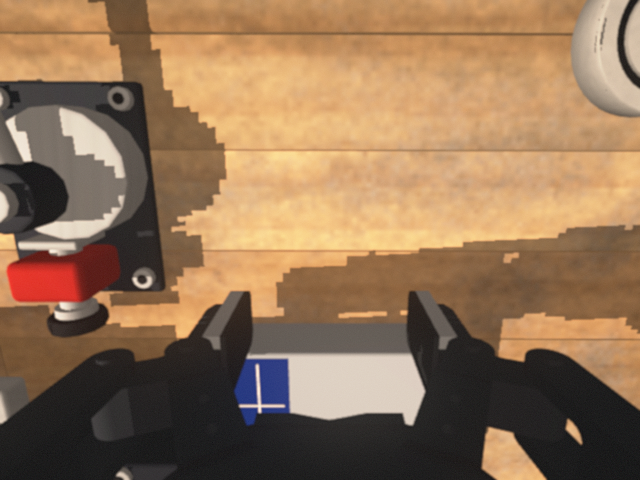

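The wrist view (robot side at the top) shows the blank between and beyond the fingertips, blue end at (262,385), parallel to the tool. The clamp foot at (78,320) is clear. I'll close up to the fence carefully.

Call:
arm_command:
  plan:
    - [0.06,0,0,0]
    - [0.06,0,0,0]
    - [0,0,0,0]

```text
time_s: 5.83
eef_pos: [0.482, -0.1469, 0.0089]
tcp_rot: [0.003, -3.14, 0.0]
contact_force: [-4.0, 1.1, 2.3]
gripper_width: 0.697
grasp_force: 1.9
```

Call:
arm_command:
  plan:
    - [0.05,0,0,0]
    - [0.05,0,0,0]
    - [0,0,0,0]

```text
time_s: 6.08
eef_pos: [0.4821, -0.1468, 0.0086]
tcp_rot: [0.002, -3.136, 0.001]
contact_force: [-9.9, -0.9, 7.2]
gripper_width: 0.703
grasp_force: 5.0
```

Run:
```python
from h import *
for n in("top0","scene0"):
    P=cloud(dict(np.load(n+".npz"))).reshape(-1,3)
    m=(P[:,2]>.06)&(P[:,0]>.35)&(P[:,0]<.56)&(P[:,1]>-.06)&(P[:,1]<.2)
    q=P[m];print(n,m.sum(),"ymin",np.percentile(q[:,1],[0,1,5]),"xmin",np.percentile(q[:,0],[0,1,5]),"zmax",q[:,2].max())
    for z in(.08,.12,.16,.2):
        k=q[abs(q[:,2]-z)<.015];print(z,len(k),k[:,:2].min(0) if len(k) else "")
```

```text
top0 2908 ymin [0.01533466 0.01570314 0.01636134] xmin [0.48323838 0.48358614 0.48484872] zmax 0.23886045180521775
0.08 246 [0.48339325 0.01554365]
0.12 263 [0.48338829 0.01552651]
0.16 348 [0.48338151 0.01533466]
0.2 1032 [0.48323838 0.01544714]
scene0 11206 ymin [0.01390938 0.01555925 0.01660632] xmin [0.4800583  0.48179596 0.48282429] zmax 0.23810700802516405
0.08 1349 [0.48039036 0.01390938]
0.12 1498 [0.48067921 0.01416332]
0.16 1641 [0.48099969 0.01421657]
0.2 3334 [0.4807281  0.01443445]
```

Call:
arm_command:
  plan:
    - [-0.5,0,0,0]
    - [-0.5,0,0,0]
    - [0,0,1,0]
    - [0,0,1,0]
    - [0,0,1,0]
    - [0,0,1,0]
    - [0,0,0,0]
  claw: -1

```text
time_s: 6.67
eef_pos: [0.4642, -0.1485, 0.1136]
tcp_rot: [-0.004, 3.132, -0.006]
contact_force: [0.5, -0.1, -0.6]
gripper_width: 0.002
grasp_force: 0.0
```

Call:
arm_command:
  plan:
    - [0.5,0.75,0,0]
    - [0.5,0.75,0,0]
    - [0.5,0.75,0,0]
    - [0.6,0.8,0,0]
    - [0,0,0,0]
    - [0,0,0,0]
    - [0,0,0,0]

```text
time_s: 7.25
eef_pos: [0.5126, -0.0707, 0.1085]
tcp_rot: [-0.004, 3.141, -0.0]
contact_force: [0.1, 0.7, 0.1]
gripper_width: -0.004
grasp_force: 0.0
```

Run:
```python
from bench import *
import cv2,numpy as np
c=camera("wrist");np.savez("w3.npz",**c);cv2.imwrite("pics/w3.png",c["img"][:,:,::-1])
c=camera("top");np.savez("t3.npz",**c)
c=camera("scene");np.savez("s3.npz",**c)
from h import *
P=cloud(dict(np.load("w3.npz")));m=((P[...,2]>.02)&(P[...,2]<.0275)&(P[...,0]<.536)&(P[...,1]<-.06)).astype(np.uint8)
n,l,st,_=cv2.connectedComponentsWithStats(m);i=1+np.argmax(st[1:,4]);print("blank part",rect(P,(l==i)),st[i,4])
```

```text
blank part ([[493.29998779296875, -197.8000030517578], [536.0, -197.89999389648438], [536.0, -97.5999984741211], [493.29998779296875, -97.5999984741211]], array([ 514.6, -147.7]), array([100.2,  42.7])) 11326
```

View pics/w3.png

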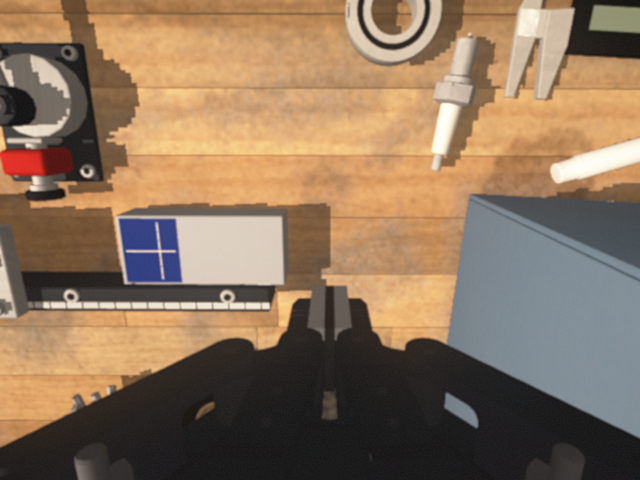

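The wrist view shows the blank flat on the fence, from (118,215) to (287,285), with the blue end left. The shut fingers at (328,300) are just past its tail, clear of the spark plug and the blue box. I'll descend behind the tail and push along the fence.

Call:
arm_command:
  plan:
    - [0.08,0,-0.8,0]
    - [0,0,-0.8,0]
    - [0,0,-0.8,0]
    - [0,0,-0.8,0]
    - [0,0,-0.75,0]
    - [0,0,0,0]
    - [0,0,0,0]

```text
time_s: 7.98
eef_pos: [0.5134, -0.0709, 0.0095]
tcp_rot: [0.002, -3.139, -0.001]
contact_force: [-0.3, 0.3, 0.1]
gripper_width: 0.001
grasp_force: 0.0
```

Call:
arm_command:
  plan:
    - [0,-0.15,0,0]
    - [0,-0.15,0,0]
    - [0,-0.15,0,0]
    - [0,-0.15,0,0]
    - [0,-0.15,0,0]
    - [0,-0.15,0,0]
    - [0,-0.15,0,0]
    - [0,-0.15,0,0]

```text
time_s: 8.65
eef_pos: [0.5153, -0.0992, 0.0111]
tcp_rot: [-0.005, 3.139, 0.006]
contact_force: [0.7, 7.9, 6.1]
gripper_width: 0.003
grasp_force: 3.6
```

Call:
arm_command:
  plan:
    - [0,-0.15,0,0]
    - [0,-0.15,0,0]
    - [0,-0.15,0,0]
    - [0,-0.15,0,0]
    - [0,-0.15,0,0]
    - [0,-0.15,0,0]
    - [0,-0.15,0,0]
    - [0,-0.15,0,0]
    - [0,-0.15,0,0]
    - [0,-0.15,0,0]

```text
time_s: 9.48
eef_pos: [0.5152, -0.1367, 0.011]
tcp_rot: [-0.005, 3.14, 0.006]
contact_force: [-0.4, 6.5, 6.0]
gripper_width: -0.003
grasp_force: 3.4
```

```bash
cat > w.py <<'E'
from bench import *
from h import *
import sys
c=camera("wrist");cv2.imwrite(f"pics/{sys.argv[1]}.png",c["img"][:,:,::-1])
P=cloud(c);m=((P[...,2]>.021)&(P[...,2]<.0275)&(P[...,0]<.5365)&(P[...,0]>.485)).astype(np.uint8)
n,l,st,_=cv2.connectedComponentsWithStats(m);i=1+np.argmax(st[1:,4]);print("blank part",rect(P,(l==i)),st[i,4])
# near edge line of blank: min x per y-bin
q=P[l==i]
for y in np.arange(-.26,-.09,.01):
    k=q[abs(q[:,1]-y)<.004]
    if len(k)>5:print(round(y,3),k[:,0].min().round(4),end="; ")
E
python3 w.py w4
```

```text
blank part ([[492.70001220703125, -143.39999389648438], [492.70001220703125, -250.39999389648438], [536.5, -250.39999389648438], [536.5, -143.39999389648438]], array([ 514.6, -196.9]), array([ 43.8, 107. ])) 27222
-0.25 0.4929; -0.24 0.4927; -0.23 0.4929; -0.22 0.4928; -0.21 0.4928; -0.2 0.4929; -0.19 0.4928; -0.18 0.4927; -0.17 0.4928; -0.16 0.4927; -0.15 0.4928; -0.14 0.508;
```

Call:
arm_command:
  plan:
    - [0,-0.15,0,0]
    - [0,-0.15,0,0]
    - [0,-0.15,0,0]
    - [0,-0.15,0,0]
    - [0,-0.15,0,0]
    - [0,-0.15,0,0]
    - [0,-0.15,0,0]
    - [0,-0.15,0,0]
    - [0,-0.15,0,0]
    - [0,-0.1,0,0]

```text
time_s: 10.37
eef_pos: [0.5149, -0.1734, 0.0107]
tcp_rot: [-0.005, 3.14, 0.004]
contact_force: [0.2, 6.2, 5.8]
gripper_width: -0.004
grasp_force: 3.4
```

Call:
arm_command:
  plan:
    - [0,-0.06,0,0]
    - [0,-0.06,0,0]
    - [0,-0.06,0,0]
    - [0,-0.06,0,0]
    - [0,0,0,0]

```text
time_s: 10.78
eef_pos: [0.5148, -0.1793, 0.0107]
tcp_rot: [-0.005, 3.14, 0.004]
contact_force: [-0.8, 5.6, 4.9]
gripper_width: -0.0
grasp_force: 2.7
```

Call:
arm_command:
  plan:
    - [0,-0.05,0,0]
    - [0,-0.05,0,0]
    - [0,0,0,0]

```text
time_s: 11.03
eef_pos: [0.5148, -0.1818, 0.0107]
tcp_rot: [-0.005, 3.14, 0.004]
contact_force: [0.3, 5.5, 4.1]
gripper_width: -0.001
grasp_force: 2.8
```

Call:
arm_command:
  plan:
    - [0,-0.05,0,0]
    - [0,-0.03,0,0]
    - [0,0,0,0]

```text
time_s: 11.28
eef_pos: [0.5148, -0.1838, 0.0106]
tcp_rot: [-0.005, 3.141, 0.004]
contact_force: [0.7, 5.9, 5.2]
gripper_width: 0.002
grasp_force: 2.8
```

```bash
python3 w.py w5
```

```text
blank part ([[486.79998779296875, -299.3999938964844], [534.0999755859375, -301.8999938964844], [539.9000244140625, -192.10000610351562], [492.6000061035156, -189.60000610351562]], array([ 513.3, -245.7]), array([109.9,  47.4])) 18236
-0.26 0.4927; -0.25 0.4925; -0.24 0.4926; -0.23 0.4926; -0.22 0.4924; -0.21 0.4925; -0.2 0.4922; -0.19 0.5075;
```

Not at the stop yet; I'll go on in small steps until the force rises.

Call:
arm_command:
  plan:
    - [0,-0.04,0,0]
    - [0,-0.04,0,0]
    - [0,0,0,0]

```text
time_s: 11.58
eef_pos: [0.5147, -0.1842, 0.0106]
tcp_rot: [-0.006, 3.14, 0.01]
contact_force: [1.2, 9.2, 7.6]
gripper_width: 0.001
grasp_force: 5.1
```

Call:
arm_command:
  plan:
    - [0,-0.04,0,0]
    - [0,-0.03,0,0]
    - [0,0,0,0]

```text
time_s: 11.83
eef_pos: [0.5147, -0.1842, 0.0107]
tcp_rot: [-0.008, 3.14, 0.015]
contact_force: [0.8, 15.2, 8.3]
gripper_width: -0.004
grasp_force: 7.3
```

The blank is against the stop: the force rose at TCP y = -0.184, where expected. I'll back off, check, and go round to the lever.

Call:
arm_command:
  plan:
    - [0,0.4,0,0]
    - [0,0.4,0,0]
    - [0,0,0.9,0]
    - [0,0,0.9,0]
    - [0,0,0.9,0]
    - [0,0,0.9,0]
    - [0,0,0,0]
    - [0,0,0,0]

```text
time_s: 12.5
eef_pos: [0.5156, -0.1692, 0.1013]
tcp_rot: [-0.004, 3.139, -0.004]
contact_force: [0.2, -0.3, -1.5]
gripper_width: 0.003
grasp_force: 0.0
```

```bash
python3 w.py w6
python3 - <<'E'
from bench import *
from h import *
o=get_obs();print(o["eef_pos"],o["tcp_rot"])
t=camera("top");s=camera("scene");red=((0,150,90),(6,255,255))
a=blob(t,*red,(400,300,430,330));b=blob(s,*red,(355,360,385,390));print(a[:2],b[:2],tri(t,a[0],s,b[0]))
p=np.array([.434,-.242])
def tcp(th,d,r=.07):
    f=np.radians(-166.1)-th;u=np.array([np.cos(f),np.sin(f)]);return p+r*u-d*np.array([u[1],-u[0]])
pr=tcp(0,.042);print("approach",pr,"contact",tcp(0,.025))
for i,th in enumerate(np.r_[0,np.arange(.1,1.61,.1)]):
    q=tcp(th,.025);print(np.round(th,2),np.round(q,4),np.round((q-pr)/.025,2));pr=q
E
```

```text
blank part ([[486.5, -311.1000061035156], [533.0999755859375, -313.79998779296875], [539.7999877929688, -197.10000610351562], [493.20001220703125, -194.39999389648438]], array([ 513.2, -254.1]), array([116.9,  46.7])) 8400
-0.26 0.4929; -0.25 0.4929; -0.24 0.4929; -0.23 0.4929; -0.22 0.4928; -0.21 0.4928; -0.2 0.4928; [ 0.51460375 -0.16868869  0.10009089] [-3.62125149e-03  3.14110305e+00 -1.56827552e-03]Traceback (most recent call last):
  File "<stdin>", line 5, in <module>
  File "h.py", line 18, in blob
    n,l,s,ce=cv2.connectedComponentsWithStats(m);i=1+np.argmax(s[1:,4])
                                                     ~~~~~~~~~^^^^^^^^^
    return _wrapfunc(a, 'argmax', axis=axis, out=out, **kwds)
    return bound(*args, **kwds)
ValueError: attempt to get argmax of an empty sequence
```

View pics/w6.png

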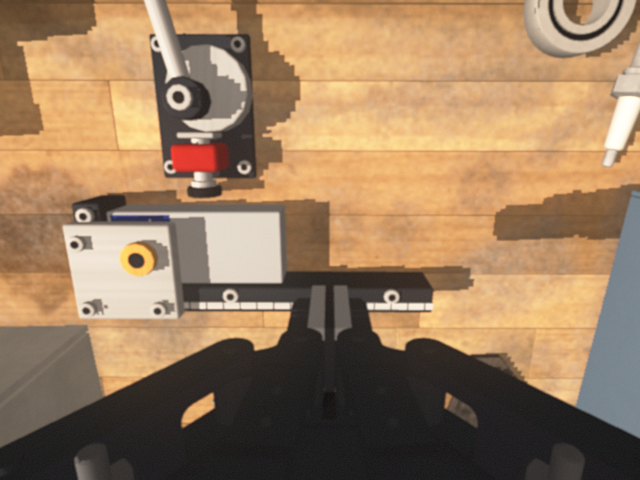

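The wrist view shows the blank home against the stop at (110,213), flat on the fence, with the lever still open and the hub at (178,97). Now I'll work out the arc for the lever.

Run:
```python
from bench import *
from h import *
w=camera("wrist");print("pivot by ray",plane(w,178,97,.044)); print("lever pt",plane(w,158,5,.034))
p=np.array([.434,-.242])
def tcp(th,d,r=.07):
    f=np.radians(-166.1)-th;u=np.array([np.cos(f),np.sin(f)]);return p+r*u-d*np.array([u[1],-u[0]])
pr=tcp(0,.042);print("approach",pr)
for th in np.arange(0,1.61,.1):
    q=tcp(th,.025);print(np.round(th,2),np.round(q,4),np.round((q-pr)/.025,2));pr=q
```

```text
pivot by ray [ 0.43078726 -0.24034849  0.044     ]
lever pt [ 0.38883979 -0.24932754  0.034     ]
approach [ 0.37613942 -0.29958606]
0.0 [ 0.3721 -0.2831] [-0.16  0.66]
0.1 [ 0.3683 -0.2767] [-0.15  0.26]
0.2 [ 0.3651 -0.27  ] [-0.13  0.27]
0.3 [ 0.3627 -0.2629] [-0.1   0.28]
0.4 [ 0.3609 -0.2557] [-0.07  0.29]
0.5 [ 0.3599 -0.2484] [-0.04  0.29]
0.6 [ 0.3597 -0.2409] [-0.01  0.3 ]
0.7 [ 0.3602 -0.2335] [0.02 0.3 ]
0.8 [ 0.3614 -0.2262] [0.05 0.29]
0.9 [ 0.3633 -0.219 ] [0.08 0.29]
1.0 [ 0.366  -0.2121] [0.11 0.28]
1.1 [ 0.3693 -0.2054] [0.13 0.27]
1.2 [ 0.3733 -0.1992] [0.16 0.25]
1.3 [ 0.3778 -0.1933] [0.18 0.23]
1.4 [ 0.383  -0.1879] [0.21 0.21]
1.5 [ 0.3886 -0.1831] [0.23 0.19]
1.6 [ 0.3947 -0.1789] [0.24 0.17]
```

Call:
arm_command:
  plan:
    - [-0.92,-0.87,0,0.34]
    - [-0.92,-0.87,0,0.34]
    - [-0.92,-0.87,0,0.34]
    - [-0.92,-0.87,0,0.34]
    - [-0.92,-0.87,0,0.34]
    - [-0.92,-0.87,0,0.34]
    - [0,0,0,0]
    - [0,0,0,0]
    - [0,0,0,0]

```text
time_s: 13.45
eef_pos: [0.3764, -0.2987, 0.0994]
tcp_rot: [0.386, -3.117, -0.002]
contact_force: [-0.0, -0.1, -0.1]
gripper_width: 0.0
grasp_force: 0.0
```

Call:
arm_command:
  plan:
    - [0,0,-0.84,0]
    - [0,0,-0.84,0]
    - [0,0,-0.84,0]
    - [0,0,-0.8,0]
    - [0,0,0,0]
    - [-0.05,0.22,0,0]
    - [-0.05,0.22,0,0]
    - [-0.05,0.2,0,0]
    - [0,0,0,0]

```text
time_s: 14.2
eef_pos: [0.3733, -0.2823, 0.0181]
tcp_rot: [-0.389, 3.116, -0.001]
contact_force: [-0.2, -0.1, -0.9]
gripper_width: -0.002
grasp_force: 0.0
```

Call:
arm_command:
  plan:
    - [-0.07,0.13,0,-0.42]
    - [-0.07,0.13,0,-0.42]
    - [-0.06,0.13,0,-0.42]
    - [-0.06,0.14,0,-0.42]
    - [-0.05,0.14,0,-0.42]
    - [-0.05,0.14,0,-0.42]
    - [-0.04,0.14,0,-0.42]
    - [-0.03,0.15,0,-0.42]
    - [-0.02,0.15,0,-0.42]
    - [-0.02,0.15,0,-0.42]

```text
time_s: 15.03
eef_pos: [0.3615, -0.2496, 0.0182]
tcp_rot: [0.407, 3.114, -0.006]
contact_force: [-1.6, -3.2, 0.5]
gripper_width: -0.0
grasp_force: 1.7
```

Call:
arm_command:
  plan:
    - [0,0.15,0,-0.42]
    - [0,0.15,0,-0.42]
    - [0.01,0.15,0,-0.42]
    - [0.01,0.15,0,-0.42]
    - [0.02,0.15,0,-0.42]
    - [0.03,0.15,0,-0.42]
    - [0.04,0.14,0,-0.42]
    - [0.04,0.14,0,-0.42]
    - [0.05,0.14,0,-0.42]
    - [0.06,0.14,0,-0.42]

```text
time_s: 15.87
eef_pos: [0.3678, -0.2129, 0.0181]
tcp_rot: [1.17, 2.914, -0.005]
contact_force: [-1.7, -4.0, 1.2]
gripper_width: -0.004
grasp_force: 1.8
```

Call:
arm_command:
  plan:
    - [0.06,0.14,0,-0.42]
    - [0.07,0.13,0,-0.42]
    - [0.08,0.13,0,-0.42]
    - [0.08,0.12,0,-0.42]
    - [0.09,0.12,0,-0.42]
    - [0.09,0.11,0,-0.42]
    - [0.1,0.11,0,-0.42]
    - [0.11,0.1,0,-0.42]
    - [0.11,0.1,0,-0.42]
    - [0.12,0.09,0,-0.42]

```text
time_s: 16.7
eef_pos: [0.3826, -0.1891, 0.0178]
tcp_rot: [-1.863, -2.524, 0.042]
contact_force: [-32.9, -26.4, 15.5]
gripper_width: 0.006
grasp_force: 20.1
```

Run:
```python
from bench import *
import cv2
cv2.imwrite("pics/w7.png",camera("wrist")["img"][:,:,::-1])
o=get_obs();print(o["eef_pos"],o["contact_force"])
```

```text
[ 0.38236707 -0.18925088  0.01787103] [-27.56232114 -23.32933896  13.99331018]
```

View pics/w7.png

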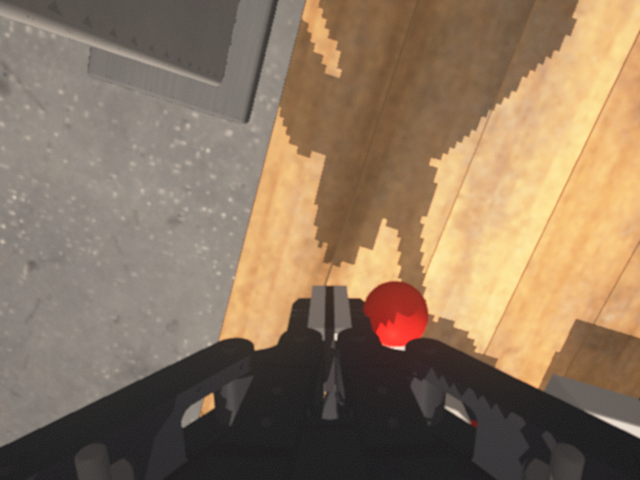

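The wrist view shows the fingers pressed on the knob at (397,315). With 41 N the lever looks to be at its stop. I'll back off and check.

Call:
arm_command:
  plan:
    - [-0.5,-0.25,0,0]
    - [-0.6,-0.25,0,0]
    - [0,0,0,0]
    - [0,0,1,0]
    - [0,0,1,0]
    - [0,0,1,0]
    - [0,0,1,0]
    - [0,0,1,0]

```text
time_s: 17.42
eef_pos: [0.3634, -0.1951, 0.1441]
tcp_rot: [1.856, 2.533, 0.001]
contact_force: [0.1, -0.0, 0.2]
gripper_width: 0.002
grasp_force: 0.0
```

Call:
arm_command:
  plan:
    - [-0.2,1,0.5,0.5]
    - [0,1,0.5,0.5]
    - [0,1,0,0.5]
    - [0,1,0,0.5]
    - [0,1,0,0.5]
    - [0,1,0,0.5]
    - [0,1,0,0.5]
    - [0,1,0,0.5]
    - [0,1,0,0.5]
    - [0,0,0,0]

```text
time_s: 18.25
eef_pos: [0.3577, 0.0332, 0.1677]
tcp_rot: [1.103, 2.941, 0.003]
contact_force: [-0.1, -1.1, 0.4]
gripper_width: 0.005
grasp_force: 0.0
```

Run:
```python
from bench import *
from h import *
o=get_obs();print(o["eef_pos"],o["contact_force"])
t=camera("top");s=camera("scene")
cv2.imwrite("pics/end.png",np.hstack([cv2.resize(t["img"][190:335,320:455,::-1],(390,419)),cv2.resize(s["img"][240:385,290:425,::-1],(390,419))]))
red=((0,150,90),(6,255,255))
a=blob(t,*red,(340,280,400,325));print(a[:2],plane(t,*a[0],.034))
P=cloud(t);m=(P[...,2]>.021)&(P[...,2]<.028)&(P[...,0]<.5365)&(P[...,0]>.488)&(P[...,1]<-.16)&(P[...,1]>-.253);print(rect(P,m),m.sum())
```

```text
[0.35767178 0.03317307 0.16773355] [-0.11208676 -1.11956766  0.44781298]
(array([369.75      , 292.34615385]), 104) [ 0.40397372 -0.17659398  0.034     ]
([[488.0, -196.8000030517578], [488.29998779296875, -252.5], [536.4000244140625, -252.1999969482422], [536.0, -196.5]], array([ 512.2, -224.5]), array([48. , 55.7])) 673
```

View pics/end.png

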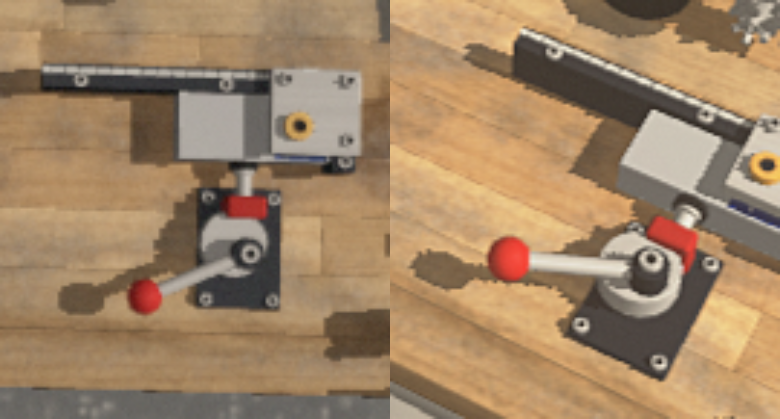

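Run:
```python
from bench import *
from h import *
red=((0,120,50),(8,255,255))
t0=dict(np.load("top0.npz"));s0=dict(np.load("scene0.npz"));t=camera("top");s=camera("scene")
def circ(c,box):
    _,_,m=blob(c,*red,box);k,_=cv2.findContours(m,0,2);k=max(k,key=cv2.contourArea);e=cv2.minEnclosingCircle(k);return e
A=[circ(t0,(400,300,430,330)),circ(s0,(355,360,390,395)),circ(t,(350,275,390,310)),circ(s,(315,315,348,345))]
print(A)
a=tri(t0,A[0][0],s0,A[1][0]);b=tri(t,A[2][0],s,A[3][0])
ap=plane(t0,*A[0][0],.034);bp=plane(t,*A[2][0],.034);asn=plane(s0,*A[1][0],.034);bs=plane(s,*A[3][0],.034)
for x,y in((a,b),(ap,bp),(asn,bs)):
    c=np.linalg.norm((x-y)[:2]);print(np.round(x,4),np.round(y,4),c,2*np.arcsin(c/.144))
```

```text
[((414.0394592285156, 315.7631530761719), 6.087615013122559), ((369.521728515625, 375.86956787109375), 8.263836860656738), ((369.61865234375, 291.99151611328125), 6.1653151512146), ((330.8166809082031, 329.3500061035156), 7.667529582977295)]
[ 0.3632 -0.2593  0.0326] [ 0.4045 -0.1764  0.032 ] 0.09258057354852273 1.3966107695662124
[ 0.3634 -0.2592  0.034 ] [ 0.4046 -0.1763  0.034 ] 0.09253344590845987 1.3957563431139202
[ 0.3623 -0.2593  0.034 ] [ 0.4032 -0.1768  0.034 ] 0.0920559567714424 1.3871166161427562
```

The sweep measures about 1.39 rad, which is borderline. I'll go back and push along the tangent again to make sure of the stop.

Call:
arm_command:
  plan:
    - [0,-1,0,-0.4]
    - [0,-1,0,-0.4]
    - [0,-1,0,-0.4]
    - [0,-1,0,-0.4]
    - [0,-1,0,-0.4]
    - [0.1,-1,0,-0.4]
    - [0.1,-1,0,-0.4]
    - [0.1,-1,0,-0.4]
    - [0.1,-1,0,-0.4]
    - [0,0,0,0]

```text
time_s: 19.28
eef_pos: [0.3687, -0.2009, 0.1675]
tcp_rot: [1.727, 2.62, -0.003]
contact_force: [0.4, -0.5, -0.2]
gripper_width: -0.003
grasp_force: 0.0
```

Call:
arm_command:
  plan:
    - [0,0,-1,0]
    - [0,0,-1,0]
    - [0,0,-1,0]
    - [0,0,-1,0]
    - [0,0,-1,0]
    - [0,0,-1,0]
    - [0,0,0,0]
    - [0,0,0,0]

```text
time_s: 19.95
eef_pos: [0.3664, -0.195, 0.0165]
tcp_rot: [-1.718, -2.626, -0.0]
contact_force: [0.3, -0.5, 1.3]
gripper_width: 0.001
grasp_force: 0.0
```

Call:
arm_command:
  plan:
    - [0.12,0.05,0,0]
    - [0.12,0.05,0,0]
    - [0.12,0.05,0,0]
    - [0.12,0.05,0,0]
    - [0.12,0.05,0,0]
    - [0,0,0,0]
    - [0,0,0,0]

```text
time_s: 20.53
eef_pos: [0.3822, -0.1902, 0.0177]
tcp_rot: [1.718, 2.63, -0.007]
contact_force: [-5.1, -3.2, 5.2]
gripper_width: -0.002
grasp_force: 3.1
```

Call:
arm_command:
  plan:
    - [0.1,0.04,0,0]
    - [0.1,0.04,0,0]
    - [0,0,0,0]
    - [0,0,0,0]

```text
time_s: 20.87
eef_pos: [0.3826, -0.1898, 0.0175]
tcp_rot: [-1.717, -2.624, 0.022]
contact_force: [-17.7, -10.8, 13.1]
gripper_width: -0.002
grasp_force: 10.7
```

Call:
arm_command:
  plan:
    - [0.08,0.03,0,0]
    - [0.08,0.03,0,0]
    - [0,0,0,0]
    - [0,0,0,0]

```text
time_s: 21.2
eef_pos: [0.3828, -0.1896, 0.0174]
tcp_rot: [-1.717, -2.619, 0.035]
contact_force: [-28.0, -16.8, 20.2]
gripper_width: 0.001
grasp_force: 16.8
```

Solid at 33 N along the tangent with no further motion, so this is the hard stop. I'll withdraw.

Call:
arm_command:
  plan:
    - [-0.6,-0.26,0,0]
    - [-0.6,-0.26,0,0]
    - [0,0,0,0]
    - [0,0,1,0]
    - [0,0,1,0]
    - [0,0,1,0]
    - [0,0,1,0]
    - [0,0,1,0]

```text
time_s: 21.87
eef_pos: [0.3625, -0.1982, 0.1437]
tcp_rot: [1.716, 2.63, 0.001]
contact_force: [0.8, -0.4, 0.2]
gripper_width: -0.0
grasp_force: 0.0
```

Call:
arm_command:
  plan:
    - [-0.1,1,0.5,0.5]
    - [0,1,0.5,0.5]
    - [0,1,0,0.5]
    - [0,1,0,0.5]
    - [0,1,0,0.5]
    - [0,1,0,0.5]
    - [0,1,0,0.5]
    - [0,1,0,0.5]
    - [0,0,0,0]
    - [0,0,0,0]

```text
time_s: 22.7
eef_pos: [0.3597, 0.0027, 0.1674]
tcp_rot: [1.038, 2.964, 0.0]
contact_force: [0.5, -0.1, -0.8]
gripper_width: -0.002
grasp_force: 0.0
```

Run:
```python
from bench import *
from h import *
t=camera("top");a=blob(t,(0,150,90),(6,255,255),(340,280,400,325));print(a[:2],plane(t,*a[0],.034))
def edge(c,n):  # tail and near side of blank
    P=cloud(c);m=(P[...,2]>.021)&(P[...,2]<.028)&(P[...,0]<.5365)&(P[...,0]>.4905)&(P[...,1]<-.16)&(P[...,1]>-.253);print(n,P[m].min(0),P[m].max(0))
edge(t,"t")
```

```text
(array([369.83495146, 292.2815534 ]), 103) [ 0.40409661 -0.17674896  0.034     ]
t [ 0.49058278 -0.25287688  0.02100942] [ 0.53647643 -0.19630732  0.02799988]
```

The knob didn't move under the second push, so the lever is at its stop, and the blank's tail is where it should be. Handing in.

```bash
python3 -c "
from bench import *
print(job_done())"
```

```text
the job is handed in; nothing more can be done
None
```

I pushed the blank along the fence to the end stop, swung the cam lever clockwise to its hard stop, withdrew the arm and handed the job in at about 23 s; no verdict came back. The one doubt is the lever: the cameras measured about 1.39 rad of travel (1.4 needed), but a second push of about 33 N did not move the knob.

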